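# Level the diya stand and hold it

## Robot

A 6-joint arm with a two-finger parallel gripper is mounted at the origin on the work surface. World frame = base frame: x ahead of the robot, y to its left, z up, the work surface at z = 0. Lengths are in m, angles in rad, forces in N, time in s.
With the tool pointing down it reaches from about 0.35 to 0.975 m from the base axis. Payload 4.9 kg.
Tool frame: the origin (TCP) lies at the very end of the fingers, on their centre line; the grasp point (between the pads) lies 19 mm behind it; z points along the fingers, x is the direction in which the jaws open and shut, and the axes are right-handed (so a half turn about z gives the same grasp; the last joint's range is limited). The gripper opens to 85 mm and grips with 20 to 120 N. Pads are 22 mm wide; open, the fingers measure 114 mm over their backs; the gripper's body (76 mm by 85 mm) begins 54 mm behind the grasp point. The pads swing forward as they close: fully open they stand 13 mm farther back than shut.
Start: joints at [-0.119, 0.053, 1.613, -0, 1.476, -0.119], TCP at [0.625, 0, 0.231] pointing down, gripper open.
Joint ranges: [-3.01, 3.01], [-1.01, 2.22], [0.06, 2.58], [-1.02, 4.17], [0.09, 2.62], [-3.14, 3.14]. Speed limits (rad/s): [2.57, 2.57, 3.14, 3.14, 3.14, 3.14].

## Interface

Orientations are given as a unit quaternion [x, y, z, w].
In Python, from rig import monitor, imaging, robot gives the robot as it stands.
- The arm moves only by the tool apply_moves, never from a script. Its argument "plan" is a list of rows, each a list of 4 numbers: the shift along the tool's x, y, z in mm, then the turn about the tool's z in rad. A call has 1 to 20 rows; each row is the pose to reach, as a shift and turn from the pose commanded when the call began, along the tool's axes at that moment; what a row does not reach only later rows make up. A row lasts 1/12 s, in which the tool goes at most 41.7 mm and 7.16 degrees, less where a joint would pass 70% of its speed; a pose out of reach is approached as far as the arm can. A call with a gripper value outside its range is refused whole. "jaw" is the opening in per cent of the stroke, from 0 (shut) to 100 (fully open), set as the call begins (left out, the last holds). The fingers move at their own pace and stop on an object; "newtons" is the grip in N (left out, the last holds). Time passes only in rows, so rows that repeat a pose let the fingers close. It gives the time, the measured TCP pose, the force and the opening at its end, in the units of the state.
- monitor.state(): the state, without advancing time (a new reading comes with each control period).
- imaging.get_image(name): name is "scene" or "side" or "wrist"; returns the picture (420x560x3 uint8, red, green, blue); there is no depth.
- imaging.camera_info(name): a dict with "vfov" (degrees; the focal length in pixels is half the picture's height over the tangent of half this angle, whatever the lens; pixels are square), "cx", "cy" (the principal point, pixels), "extrinsics" (4x4, takes a point from camera to world coordinates). Camera axes: x right, y down, z forward; pixel columns grow to the right and rows downward; lengths in m; the calibration is good to about 2 mm. A picture is of the moment at which its call begins: read the wrist's pose just before it. camera_info takes no time and is no camera call; for the wrist camera it gives the pose at the moment of the call.
- robot.finish_job(): hands the job in, once; it reports no verdict.
The state is a dict: "t": time; "joint_pos": joint angles; "qvel": joint speeds; "tau": joint torques, N m; "eef_pos": TCP position; "tool_rot": TCP orientation; "ft_force": force on the tool from outside, world axes, zero at the start; "wrist_torque": the same for the moment, N m; "grip_width": finger opening in m.
Only numpy, scipy, OpenCV 4.12 (cv2) and the standard library are available. Lean on these libraries where they do the work, as an engineer would, in place of code of your own. Each camera call takes 0.05 s, during which the arm holds its last target. There are 200 camera calls.

## Task

Get the diya stand ready for its lamps: first push its little drawer fully shut, then take hold of the brass knob on the stand's levelling foot, press it down so that the foot stands firmly on its coaster, and turn it until the bubble sits in the middle between the two black marks. Finish while still holding the knob and pressing it down with the bubble centred, so that I can tighten the lock nut; do not let go, and leave the other things on the console where they are.

Things in the scene. Friction and masses are not known exactly. Their poses are not given: they have to be found in the camera images.
- stand: diya stand: dark wooden box 140 (x) by 130 (y) by 75 mm high, fixed on the console; origin at the centre of its underside, x level from the drawer front to the back (the drawer shuts towards +x), y left, z up
- shelf_hinge (a point): middle of the hinge line (along x) of the wooden shelf over the box, 55 mm to the +y side of the stand's origin. The board is 12 mm thick, 120 mm wide, its top 94 mm above the console, and runs 275 mm from the hinge to its free -y end, which carries knob and foot. A spring lifts that end 3.6 mm above level, so the foot hangs clear of its coaster until the knob is pressed
- stand_drawer0 (a joint): how far the stand's drawer is open (m): 0 fully shut, 0.03 to 0.06 at the start; it slides lightly and stays where it is left
- stand_drawer0_handle (a point): middle of the drawer's brass bar handle (a thin bar along the stand's y, its centre 35 mm in front of the drawer front)
- knob: brass knob at the shelf's free end: round flange 64 mm across, 8 mm thick, with an upright grip bar on it 50 mm long (knob's x), 16 mm thick (y), 28 mm tall; origin on the axis at the flange's underside, z up. It turns against light friction (0.04 N m), at most 1.7 rad either way from the angle where its x lies along the stand's x, and starts within 0.35 rad of that
- knob_seat (a point): on the knob's axis, top face of its flange. The knob sits on its own spring, 16 mm above the shelf, and gives up to 12 mm at about 1.2 N per mm. About 3 to 4 N of push brings the shelf down until the foot stands on its coaster; 8 to 10 N seats it well
- foot: levelling foot under the knob: black pad 32 mm across on a steel screw, origin at the centre of the pad's underside. Turning the knob clockwise seen from above lengthens the foot by 2 mm per rad, and so raises the pressed-down shelf end and knob; pressed down, one rad moves the bubble about 16 mm. 0.5 to 1.3 rad is needed, in either direction, depending on the coaster
- bubble (a joint): distance (m) of the white bubble from the vial's middle: 0 centred, positive towards the knob end (that end too high: turn anticlockwise seen from above), negative towards the hinge (turn clockwise). About +0.028 while unpressed; true only while the foot is pressed on its coaster. The marks are 12.5 mm either side of the middle, the bubble is 17 mm long
- vial_centre (a point): middle of the top of the yellow-green bubble vial (90 mm long, 28 mm wide, along the shelf's length) on the shelf
- coaster_green: round green hard silicone coaster, 92 mm across, 6 mm thick, origin at the centre of its underside; either it or the cork one lies under the foot, the other lies spare on the console
- coaster_cork: round cork coaster, 92 mm across, 9.6 mm thick, origin at the centre of its underside
- diya_lower: lower diya tier, terracotta dish 120 mm across, 34 mm high; bystander, origin at the centre of its underside
- diya_upper: upper diya tier, blue dish 88 mm across, 32 mm high, stacked on the lower; bystander
- votive: amber glass votive cup 66 mm across, 70 mm high; bystander
- dispenser: steel push dispenser bottle 64 mm across, 170 mm high, empty; bystander
- idol: small wooden idol, base 55 by 75 mm, 118 mm high; bystander
There are look-alikes about, which are no part of the job. Of the things that look like the coaster_green, take the one that is farthest to the robot's right at the start.

How it is judged:
On the way, in this order (a step that is already met when the one before it is completed fails the run):
1. the drawer is pushed fully shut (value of joint stand_drawer0 below 0.005 m), for 0.2 s.
2. the knob is held and pressed so that the foot stands on its coaster, and the bubble is centred ((contact force between foot and coaster_green above 1.5 N or contact force between foot and coaster_cork above 1.5 N) and contact force between the fingers and knob above 1 N and value of joint bubble between -0.004 and 0.004 m), for 0.3 s.
At the end, for the whole second after the job is handed in: Drawer shut to within 5 mm; the gripper's fingers still bear on the knob; the foot presses on the coaster with more than 1.5 N; the bubble is within 4 mm of the middle (all of step 2 and value of joint stand_drawer0 below 0.005 m); the arm keeps its last pose, push and grip.
It fails at once if the diya tiers, votive cup, dispenser bottle or idol are shifted by more than 30 mm or tipped over (distance of any of diya_lower, diya_upper, votive, dispenser, idol from where it was at the start of the episode above 0.03 m or angle between any of diya_lower, diya_upper, votive, dispenser, idol's own z axis and vertical above 0.4 rad).
It fails at once if a coaster is shifted by more than 30 mm (distance of any of coaster_green, coaster_cork from where it was at the start of the episode above 0.03 m).
It also fails if it takes over 58 s, if anything falls off the work surface, if the arm or the gripper's body presses on something with over 40 N, if the wrist force passes 120 N, or if a joint passes its speed limit or range.

## Working session

There is one attempt and no reset: what is moved stays moved. The work goes in short steps, Python scripts to look and compute and a tool call to move; the robot and the scene stay as the last step left them, time stands still between calls to the robot, and variables do not carry over. Pictures are saved under pics/ and viewed, about 8 in all and at most 12, crops included, and the job is handed in when it is done.

Besides the shell and the picture viewer there is one more tool, called after "Emit:" as name(argument=value, ...), one argument or row to a line, values as JSON. apply_moves: Moves the arm, as the interface text tells. Its arguments: {"type":"object","properties":{"plan":{"type":"array"},"jaw":{"type":"number"},"newtons":{"type":"number"}},"required":["plan"]}

```bash
mkdir -p pics; cat > h.py <<'E'
import numpy as np,cv2
from rig import monitor,imaging,robot
def cam(n):
    c=imaging.camera_info(n);f=210/np.tan(np.radians(c['vfov'])/2)
    return f,c['cx'],c['cy'],np.array(c['extrinsics'])
def ray(n,u,v,z):
    f,cx,cy,T=cam(n);d=T[:3,:3]@np.array([(u-cx)/f,(v-cy)/f,1]);o=T[:3,3]
    return o+d*(z-o[2])/d[2]
def proj(n,p):
    f,cx,cy,T=cam(n);q=T[:3,:3].T@(np.array(p)-T[:3,3]);return f*q[0]/q[2]+cx,f*q[1]/q[2]+cy
def snap(n,name):
    im=cv2.cvtColor(imaging.get_image(n),cv2.COLOR_RGB2BGR);cv2.imwrite('pics/'+name+'.png',im);return im
E
python3 - <<'E'
from h import *
for n in ('scene','side','wrist'):
    im=snap(n,n+'0');print(n,cam(n))
    cv2.imwrite(f'pics/{n}0.png',im)
a=[cv2.imread(f'pics/{n}0.png') for n in('scene','side')]
print(monitor.state())
E
ls
```

```text
scene (np.float64(503.9285300536554), 278.92967058117324, 201.2272550674959, array([[ 7.79347334e-01,  4.68422666e-01, -4.16170564e-01,
         1.12139584e+00],
       [ 6.26591886e-01, -5.83236551e-01,  5.16931073e-01,
        -6.47689006e-01],
       [-5.83653210e-04, -6.63637952e-01, -7.48053693e-01,
         1.04187793e+00],
       [ 0.00000000e+00,  0.00000000e+00,  0.00000000e+00,
         1.00000000e+00]]))
side (np.float64(515.8186170414423), 273.5995814749895, 208.25961943814917, array([[ 0.85577451, -0.33170991,  0.397012  , -0.03848728],
       [-0.51733919, -0.55341453,  0.65275763, -1.07120771],
       [ 0.00318603, -0.7640032 , -0.64520458,  1.15848692],
       [ 0.        ,  0.        ,  0.        ,  1.        ]]))
wrist (np.float64(322.65532653498514), 278.2718593332195, 213.52093859410456, array([[ 9.99996164e-01,  1.17349419e-03, -2.50910295e-03,
         6.24873581e-01],
       [ 4.35727363e-04, -9.61190353e-01, -2.75885692e-01,
         7.03820741e-02],
       [-2.73547581e-03,  2.75883540e-01, -9.61187177e-01,
         3.72135234e-01],
       [ 0.00000000e+00,  0.00000000e+00,  0.00000000e+00,
         1.00000000e+00]]))
{'t': 0.15, 'joint_pos': array([-1.18984278e-01,  5.32332040e-02,  1.61397035e+00, -4.24680553e-06,
        1.47598834e+00, -1.19011116e-01]), 'qvel': array([-0.00013752, -0.00212278, -0.00390749,  0.00061493, -0.0010342 ,
        0.00035283]), 'tau': array([ 5.10442842e-04, -3.94241810e+01, -3.70721948e+01, -1.15854355e-04,
        4.61802789e-03,  5.00508997e-05]), 'eef_pos': array([6.24520344e-01, 6.63944792e-05, 2.30333004e-01]), 'tool_rot': array([ 9.99999680e-01,  1.36214941e-05, -7.94215714e-04, -9.28297234e-05]), 'ft_force': array([-0.10263877, -0.05497715,  0.11441724]), 'wrist_torque': array([0.00593355, 0.0423875 , 0.04512292]), 'grip_width': 0.08519506844225705}
h.py
pics
```

View pics/scene0.png

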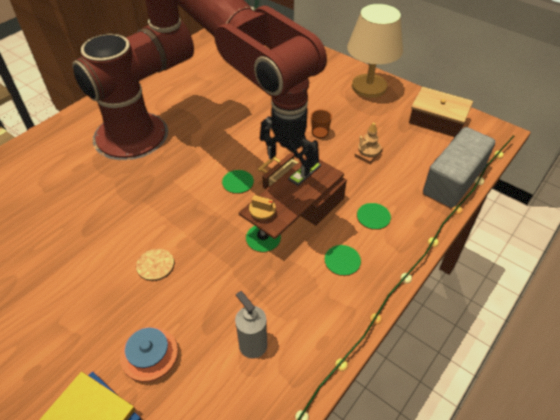

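View pics/side0.png

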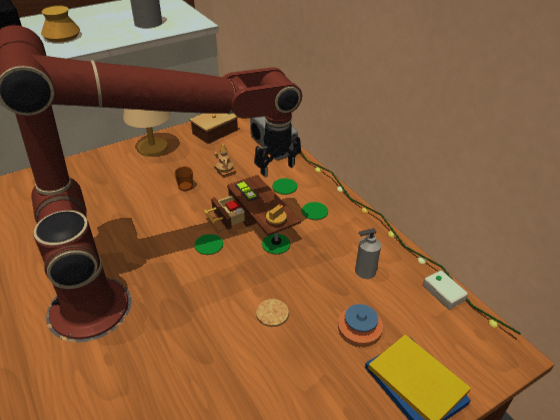

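Green discs appear in scene at (237,181), (262,238), (373,216) and (342,260). The one under the foot is (262,238), and cork lies spare at (155,264). The knob is at (263,208) and the drawer and handle near (270,175). I'll take close crops to check.

```bash
python3 - <<'E'
import cv2,numpy as np
a=cv2.imread('pics/scene0.png')[145:255,225:360]; b=cv2.imread('pics/side0.png')[165:260,195:330]
f=lambda x:cv2.resize(x,None,fx=5.9,fy=5.9,interpolation=cv2.INTER_CUBIC)
cv2.imwrite('pics/c1.png',cv2.resize(a,None,fx=5,fy=5,interpolation=cv2.INTER_CUBIC))
cv2.imwrite('pics/c2.png',cv2.resize(b,None,fx=5,fy=5,interpolation=cv2.INTER_CUBIC))
E
```

```text
(no output)
```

View pics/c1.png

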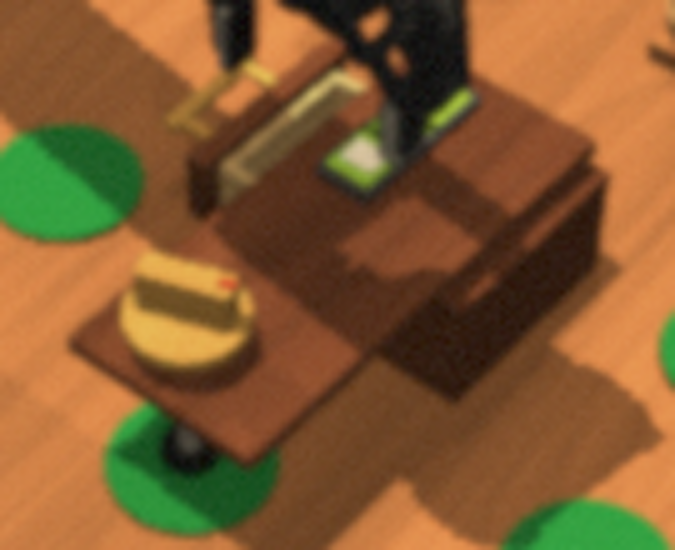

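View pics/c2.png

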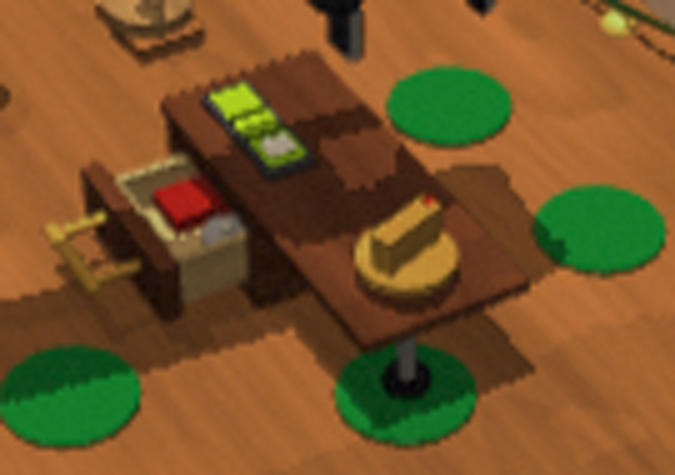

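View pics/wrist0.png

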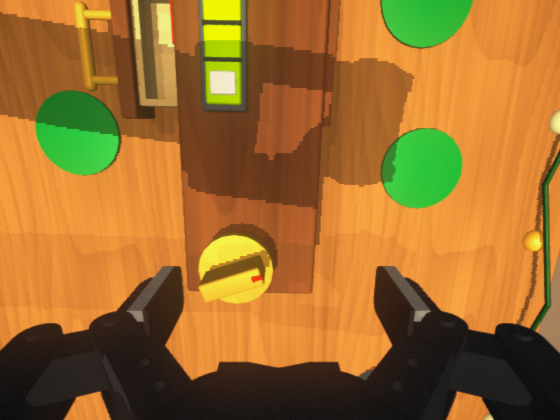

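The foot hangs over the green coaster, which is the rightmost match. In wrist0 the knob flange is centred at (236,270), with the grip bar running from about (200,293) to (265,272). The drawer handle bar runs from (83,5) to (92,90), and the shelf's free end has corners at (190,292) and (312,293).

```bash
python3 - <<'E'
from h import *
def tri(obs):
    A=np.zeros((3,3));b=np.zeros(3)
    for n,u,v in obs:
        f,cx,cy,T=cam(n);d=T[:3,:3]@np.array([(u-cx)/f,(v-cy)/f,1]);d/=np.linalg.norm(d);P=np.eye(3)-np.outer(d,d);A+=P;b+=P@T[:3,3]
    p=np.linalg.solve(A,b);return p,[np.round(np.subtract(proj(n,p),(u,v)),1) for n,u,v in obs]
print('handle near',tri([('scene',259,169.4),('side',214,222),('wrist',92,88)]))
print('handle far',tri([('scene',273,158),('side',205.4,211.4),('wrist',82,8)]))
print('flange',tri([('scene',262.4,207.5),('side',276.4,216.4),('wrist',236,270)]))
for z in (.0976,): print('shelf end',ray('wrist',190,292,z),ray('wrist',312,293,z),'up',ray('wrist',180,105,z))
print('drawer front near corner', ray('wrist',124,116,.06))
for u,v in((200,290),(264,272),(205,301),(265,283),(199,288),(260,255)): print(u,v,ray('wrist',u,v,.1496))
print('flange z.1216',ray('wrist',236,270,.1216))
for n,u,v in(('scene',262,238.5),('side',276,243)): print('coaster',ray(n,u,v,.006))
for u,v in ((228,0),(224,105)): print('vial',ray('wrist',u,v,.1))
E
```

```text
handle near (array([0.44640842, 0.1004015 , 0.04202372]), [array([-0.3,  0.2]), array([-0.3, -0.3]), array([1.2, 0.3])])
handle far (array([0.44591015, 0.16672522, 0.03820581]), [array([ 0.5, -0.2]), array([-0.5, -0.1]), array([1.5, 3.1])])
flange (array([ 0.58906915, -0.05296967,  0.11805014]), [array([-0.7,  0.7]), array([-0.5, -0.6]), array([ 1.5, -0.3])])
shelf end [ 0.54011557 -0.08628511  0.0976    ] [ 0.65630943 -0.08711836  0.0976    ] up [0.54472054 0.08270333 0.0976    ]
drawer front near corner [0.48096444 0.07469668 0.06      ]
200 290 [ 0.56401061 -0.05487142  0.1496    ]
264 272 [ 0.61350853 -0.03956216  0.1496    ]
205 301 [ 0.56727052 -0.06442642  0.1496    ]
265 283 [ 0.61416487 -0.04879516  0.1496    ]
199 288 [ 0.56335525 -0.05315572  0.1496    ]
260 255 [ 0.61069108 -0.02566467  0.1496    ]
flange z.1216 [ 0.58827204 -0.05157051  0.1216    ]
coaster [ 0.59157058 -0.05933917  0.006     ]
coaster [ 0.58793406 -0.05697002  0.006     ]
vial [0.58700659 0.15609905 0.1       ]
vial [0.58067473 0.08260664 0.1       ]
```

```bash
python3 - <<'E'
import cv2
a=cv2.imread('pics/wrist0.png')
cv2.imwrite('pics/c3.png',cv2.hconcat([cv2.resize(a[225:315,185:285],None,fx=4,fy=4,interpolation=cv2.INTER_CUBIC),cv2.resize(a[0:120,60:160],None,fx=3,fy=3,interpolation=cv2.INTER_CUBIC)]))
E
```

```text
(no output)
```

View pics/c3.png

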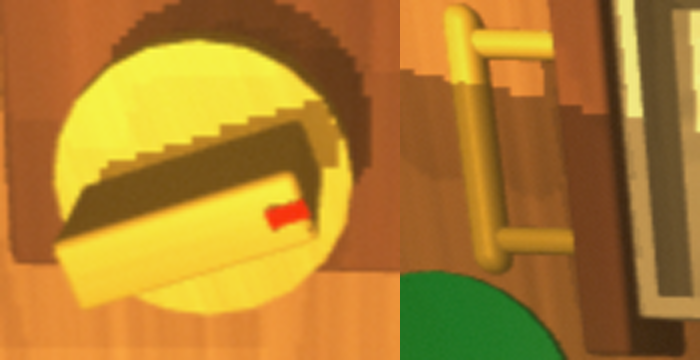

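Emit:
apply_moves(
  plan=[
    [-225,-133,0,0],
    [-225,-133,0,0],
    [-225,-133,0,0],
    [-225,-133,0,0],
    [-225,-133,0,0],
    [-225,-133,0,0],
    [-225,-133,0,0],
    [-225,-133,0,0],
    [-225,-133,60,0],
    [-225,-133,100,0],
    [-225,-133,140,0],
    [-225,-133,170,0],
    [-225,-133,190,0],
    [-225,-133,203,0],
    [-225,-133,203,0],
    [-225,-133,203,0],
    [-225,-133,203,0],
  ],
  jaw=0,
  newtons=40,
)

```text
t: 1.57
eef_pos: [0.4016, 0.1328, 0.0295]
tool_rot: [1.0, -0.0, 0.001, -0.0]
ft_force: [-0.6, 0.2, 1.0]
grip_width: 0.0001
```

```bash
python3 - <<'E'
from h import *
s=monitor.state();print(s['t'],s['eef_pos'],s['ft_force'],s['grip_width'],s['joint_pos'])
c=[(257.3,0)]
for u,v in((198.75,286.25),(258,268),(264.5,283.75),(205.5,302)):pass
a=snap('wrist','w1');b=snap('side','s1')[150:270,180:320]
cv2.imwrite('pics/v1.png',cv2.hconcat([cv2.resize(a,(400,300)),cv2.resize(b,(350,300),interpolation=cv2.INTER_CUBIC)]))
E
```

```text
1.5667 [0.40163792 0.13278375 0.02954938] [-0.6251807   0.22975422  1.01006786] 0.00011243494176442347 [ 1.43091198e-01 -2.28472548e-01  2.23517583e+00 -1.90579864e-04
  1.13279682e+00  1.43827424e-01]
```

View pics/v1.png

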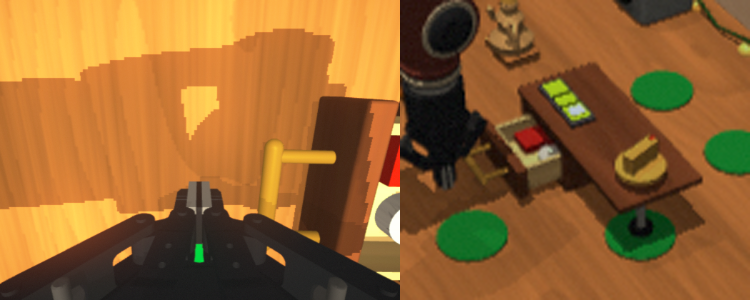

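Emit:
apply_moves(
  plan=[
    [0,0,0,-1.571],
    [0,0,0,-1.571],
    [0,0,0,-1.571],
    [0,0,0,-1.571],
    [0,0,0,-1.571],
    [0,0,0,-1.571],
    [0,0,0,-1.571],
    [0,0,0,-1.571],
    [0,0,0,-1.571],
    [0,0,0,-1.571],
    [0,0,0,-1.571],
    [0,0,0,-1.571],
    [0,0,0,-1.571],
    [12,0,0,-1.571],
    [24,0,0,-1.571],
    [36,0,0,-1.571],
    [46,0,0,-1.571],
    [54,0,0,-1.571],
    [60,0,0,-1.571],
    [60,0,0,-1.571],
  ],
)

```text
t: 3.33
eef_pos: [0.4618, 0.1331, 0.0294]
tool_rot: [0.707, 0.707, 0.001, 0.001]
ft_force: [-0.5, 0.1, -0.0]
grip_width: 0.0001
```

```bash
python3 - <<'E'
from h import *
s=monitor.state();print(s['t'],s['eef_pos'],s['ft_force'],s['tool_rot'])
q=[ray('side',*p,0.0) for p in()]
E
```

```text
3.3333 [0.46181882 0.13310498 0.02944094] [-0.4531171   0.14025159 -0.03649088] [0.70715305 0.70705917 0.00111712 0.00080701]
```

Emit:
apply_moves(
  plan=[
    [0,3,0,0],
    [0,6,0,0],
    [0,9,0,0],
    [0,12,0,0],
    [0,14,0,0],
    [0,16,0,0],
    [0,16,0,0],
  ],
)

```text
t: 3.92
eef_pos: [0.4764, 0.133, 0.0283]
tool_rot: [0.707, 0.707, 0.0, 0.0]
ft_force: [0.1, -1.0, -0.4]
grip_width: 0.0001
```

```bash
python3 - <<'E'
from h import *
im=snap('side','s2');s=monitor.state();print(s['eef_pos'],s['ft_force'])
cv2.imwrite('pics/v2.png',cv2.resize(im[160:250,180:310],None,fx=5,fy=5,interpolation=cv2.INTER_CUBIC))
E
```

```text
[0.4762723  0.1330705  0.02831817] [-1.33345957  0.48109233 -0.56815094]
```

View pics/v2.png

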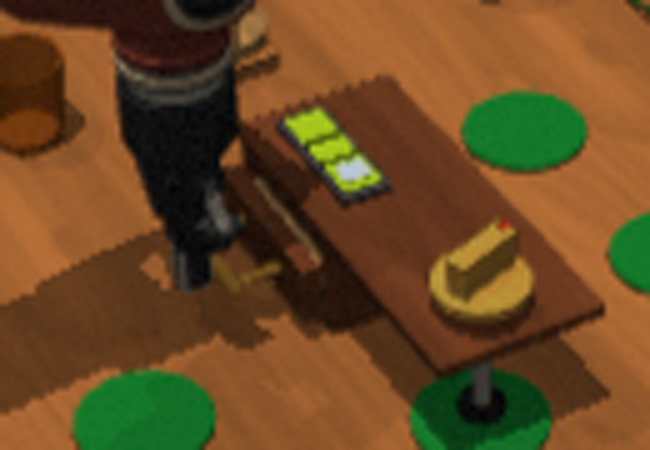

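The drawer still shows a thin bright gap, so it is almost shut. I'll keep pushing gently.

Emit:
apply_moves(
  plan=[
    [0,2,0,0],
    [0,4,0,0],
    [0,6,0,0],
    [0,7,0,0],
    [0,8,0,0],
    [0,8,0,0],
  ],
)

```text
t: 4.47
eef_pos: [0.4807, 0.133, 0.0278]
tool_rot: [0.707, 0.707, -0.004, -0.003]
ft_force: [-12.6, -0.3, 10.9]
grip_width: 0.0002
```

Emit:
apply_moves(
  plan=[
    [0,1,0,0],
    [0,2,0,0],
    [0,3,0,0],
    [0,4,0,0],
    [0,4,0,0],
  ],
)

```text
t: 4.88
eef_pos: [0.4808, 0.133, 0.0277]
tool_rot: [0.707, 0.707, -0.008, -0.007]
ft_force: [-27.7, -1.3, 24.0]
grip_width: -0.0
```

Emit:
apply_moves(
  plan=[
    [0,-20,0,0],
    [0,-40,0,0],
    [0,-60,0,0],
    [0,-60,-40,0],
    [0,-60,-80,0],
    [0,-60,-120,0],
    [0,-60,-160,0],
    [0,-60,-200,0.1],
    [0,-60,-200,0.25],
    [0,-60,-200,0.38],
    [0,-60,-200,0.5],
    [0,-60,-200,0.62],
    [0,-60,-200,0.75],
    [0,-60,-200,0.87],
    [0,-60,-200,1.0],
    [0,-60,-200,1.12],
    [0,-60,-200,1.25],
    [0,-60,-200,1.37],
    [0,-60,-200,1.5],
    [0,-60,-200,1.571],
  ],
  jaw=100,
)

```text
t: 6.55
eef_pos: [0.4283, 0.133, 0.2285]
tool_rot: [1.0, -0.003, 0.0, -0.0]
ft_force: [1.0, 0.9, -0.7]
grip_width: 0.0853
```

```bash
python3 - <<'E'
from h import *
T=np.array([[ 9.99996164e-01,  1.17349419e-03, -2.50910295e-03,6.24873581e-01],[ 4.35727363e-04, -9.61190353e-01, -2.75885692e-01,7.03820741e-02],[-2.73547581e-03,  2.75883540e-01, -9.61187177e-01,3.72135234e-01]])
def r(u,v,z):
    d=T[:,:3]@np.array([(u-278.27)/322.655,(v-213.52)/322.655,1]);return T[:,3]+d*(z-T[2,3])/d[2]
P=[r(u,v,.1496)[:2] for u,v in((198.75,286.25),(258,268),(264.5,283.75),(205.5,302))]
print(np.round(P,4),np.mean(P,0),cv2.minAreaRect(np.float32(P)*1000))
e=P[1]-P[0];g=P[2]-P[3];print(np.arctan2(e[1],e[0]),np.arctan2(g[1],g[0]),np.linalg.norm(e),np.linalg.norm(g))
# flange top ellipse from crop: x 55..352, y 38..315
for u,v in((236,269),):print(r(u,v,.1216))
s=monitor.state();print(s['t'],s['eef_pos'],s['tool_rot'],s['joint_pos'][5],s['ft_force'])
E
```

```text
[[ 0.5633 -0.0517]
 [ 0.609  -0.0363]
 [ 0.6138 -0.0494]
 [ 0.5676 -0.0653]] [ 0.58841796 -0.05066476] ((588.36474609375, -50.600311279296875), (48.821651458740234, 14.316390991210938), 18.97238540649414)
0.32464442099292085 0.3311304662949757 0.04827938347841836 0.04882168043470368
[ 0.58830681 -0.05064016  0.1216    ]
6.55 [0.42832898 0.13301968 0.22847365] [ 9.99995711e-01 -2.88636293e-03  4.87802173e-04 -9.02869366e-05] 0.1406528373384432 [ 1.01707007  0.94823031 -0.73282745]
```

Emit:
apply_moves(
  plan=[
    [30,33,0,0.12],
    [55,62,0,0.24],
    [80,91,0,0.36],
    [105,119,0,0.48],
    [130,148,0,0.6],
    [150,171,0,0.72],
    [161,183,0,0.84],
    [161,183,0,0.96],
    [161,183,0,1.08],
    [161,183,0,1.2],
    [161,183,20,1.237],
    [161,183,40,1.237],
    [161,183,40,1.237],
    [161,183,40,1.237],
  ],
)

```text
t: 7.72
eef_pos: [0.5883, -0.0499, 0.1869]
tool_rot: [0.815, -0.58, -0.001, 0.001]
ft_force: [0.0, -0.1, 1.0]
grip_width: 0.0853
```

```bash
python3 - <<'E'
from h import *
s=monitor.state();print(s['t'],s['eef_pos'],s['tool_rot'],s['joint_pos'],s['ft_force'])
a=snap('wrist','w3');b=snap('side','s3')[155:255,185:315];c=snap('scene','sc3')
cv2.imwrite('pics/v3.png',cv2.hconcat([cv2.resize(a,(400,300)),cv2.resize(b,(390,300),interpolation=cv2.INTER_CUBIC)]))
E
```

```text
7.7167 [ 0.58827924 -0.04985917  0.18694481] [ 8.14794078e-01 -5.79748848e-01 -1.25947437e-03  5.44978945e-04] [-2.10564731e-01  4.00639641e-03  1.73755603e+00 -1.45058799e-06
  1.40277488e+00  1.02627769e+00] [ 0.02354504 -0.1314085   1.03001838]
```

View pics/v3.png

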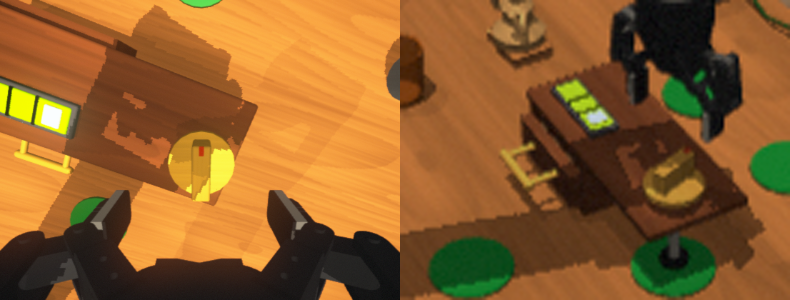

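Emit:
apply_moves(
  plan=[
    [0,0,20,0],
    [0,0,40,0],
    [0,0,55,0],
    [0,0,62,0],
    [0,0,62,0],
    [0,0,62,0],
  ],
)

```text
t: 8.37
eef_pos: [0.5896, -0.0501, 0.1274]
tool_rot: [0.815, -0.58, 0.001, -0.0]
ft_force: [1.5, -0.6, 0.3]
grip_width: 0.0858
```

Emit:
apply_moves(
  plan=[
    [0,0,0,0],
    [0,0,0,0],
    [0,0,0,0],
    [0,0,0,0],
    [0,0,0,0],
    [0,0,0,0],
    [0,0,0,0],
    [0,0,0,0],
  ],
  jaw=0,
  newtons=60,
)

```text
t: 9.03
eef_pos: [0.5896, -0.051, 0.127]
tool_rot: [0.815, -0.58, 0.001, 0.0]
ft_force: [0.9, -5.3, 1.0]
grip_width: 0.0147
```

Emit:
apply_moves(
  plan=[
    [0,0,2,0],
    [0,0,4,0],
    [0,0,6,0],
    [0,0,8,0],
    [0,0,8,0],
    [0,0,8,0],
  ],
)

```text
t: 9.53
eef_pos: [0.5896, -0.0517, 0.1195]
tool_rot: [0.815, -0.58, 0.001, 0.001]
ft_force: [-1.4, -7.8, 5.6]
grip_width: 0.0149
```

Emit:
apply_moves(
  plan=[
    [0,0,1,0],
    [0,0,2,0],
    [0,0,3,0],
    [0,0,3,0],
    [0,0,3,0],
  ],
)

```text
t: 9.95
eef_pos: [0.5896, -0.0518, 0.1169]
tool_rot: [0.815, -0.58, 0.001, 0.001]
ft_force: [-1.9, -8.6, 6.5]
grip_width: 0.0147
```

Emit:
apply_moves(
  plan=[
    [0.7,0,1,0],
    [1.5,0.5,2,0],
    [1.5,0.5,3,0],
    [1.5,0.5,3,0],
    [1.5,0.5,3,0],
  ],
)

```text
t: 10.37
eef_pos: [0.5897, -0.0519, 0.1145]
tool_rot: [0.815, -0.58, 0.001, -0.0]
ft_force: [-3.6, -3.6, 9.6]
grip_width: 0.0152
```

```bash
cat > bub.py <<'E'
from h import *
# white blob / yellow-green vial in a view: report in vial-axis px
def vial(im,box):
    x0,y0,x1,y1=box;c=im[y0:y1,x0:x1];h=cv2.cvtColor(c,cv2.COLOR_BGR2HSV)
    g=((h[...,0]>25)&(h[...,0]<50)&(h[...,1]>130)&(h[...,2]>110))
    w=((h[...,1]<90)&(h[...,2]>130))
    f=lambda m:np.argwhere(m)[:,::-1].mean(0)+[x0,y0] if m.any() else None
    return f(g),f(w),g.sum(),w.sum()
E
python3 - <<'E'
from bub import *
s=monitor.state();print(s['t'],s['eef_pos'],s['ft_force'])
b=snap('side','s4');w=snap('wrist','w4');print(vial(b,(230,175,270,205)))
cv2.imwrite('pics/v4.png',cv2.hconcat([cv2.resize(b[175:205,230:270],(400,300),interpolation=cv2.INTER_CUBIC),cv2.resize(w,(400,300))]))
E
```

```text
10.3667 [ 0.58966951 -0.05193021  0.11448193] [-3.59723362 -3.61385779  9.64156168]
(array([246.66386555, 190.74789916]), array([243.6 , 186.15]), np.int64(119), np.int64(20))
```

View pics/v4.png

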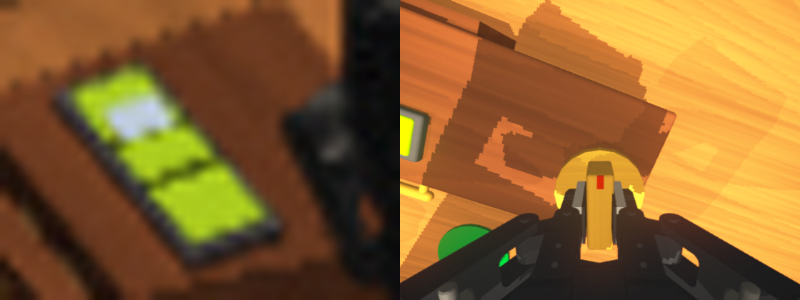

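Emit:
apply_moves(
  plan=[
    [0,0,-0.1,0.08],
    [0,0,-0.3,0.18],
    [0,0,-0.5,0.28],
    [0,0,-0.7,0.38],
    [0,0,-0.9,0.48],
    [0,0,-1.1,0.58],
    [0,0,-1.3,0.68],
    [0,0,-1.5,0.76],
    [0,0,-1.6,0.82],
    [0,0,-1.6,0.85],
    [0,0,-1.6,0.85],
    [0,0,-1.6,0.85],
  ],
)

```text
t: 11.47
eef_pos: [0.5898, -0.0535, 0.1163]
tool_rot: [-0.503, 0.864, -0.002, -0.0]
ft_force: [-3.5, -8.1, 10.5]
grip_width: 0.0147
```

```bash
python3 - <<'E'
from bub import *
s=monitor.state();print(s['t'],s['eef_pos'],s['tool_rot'],s['ft_force'],s['joint_pos'])
b=snap('side','s5');w=snap('wrist','w5');c=snap('scene','sc5')
# vial axis in side image, from s4: PCA of green+white
for n in('s2','s3','s4','s5'):
    im=cv2.imread(f'pics/{n}.png');print(n,vial(im,(230,175,270,205)))
f=lambda x:cv2.resize(x,(400,300),interpolation=cv2.INTER_CUBIC)
cv2.imwrite('pics/v5.png',cv2.vconcat([cv2.hconcat([f(b[175:205,230:270]),f(w)]),cv2.hconcat([f(c[150:210,255:335]),f(b[150:270,180:340])])]))
E
```

```text
11.4667 [ 0.58977917 -0.05354949  0.11628877] [-5.03005879e-01  8.64280522e-01 -2.05037564e-03 -2.45673108e-04] [-3.4790887  -8.13456639 10.48964901] [-0.21457597  0.07180395  1.79152263 -0.00350705  1.27585998  1.87388327]
s2 (array([245.24324324, 188.73873874]), array([250.14285714, 193.52380952]), np.int64(111), np.int64(21))
s3 (array([245.1637931 , 188.62068966]), array([250.14285714, 193.52380952]), np.int64(116), np.int64(21))
s4 (array([246.66386555, 190.74789916]), array([243.6 , 186.15]), np.int64(119), np.int64(20))
s5 (array([246.38333333, 190.18333333]), array([245.22727273, 188.04545455]), np.int64(120), np.int64(22))
```

View pics/v5.png

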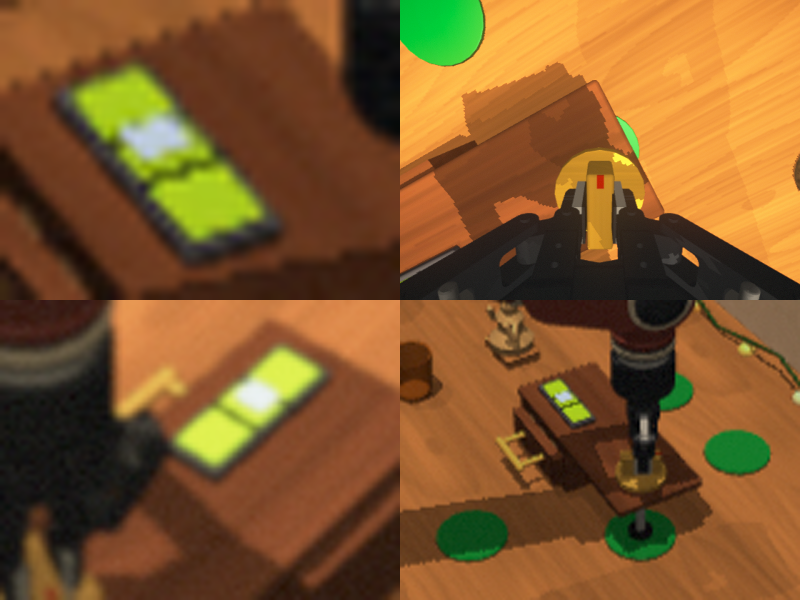

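```bash
cat > meas.py <<'E'
from bub import *
def meas(n,im,box,show=False):
    x0,y0,x1,y1=box;k=8
    f,cx,cy,T=cam(n);d=np.array([1,0,0])
    # rectify to plane z=.104: 0.5 mm px, window x .54..0.66, y .06..0.20 (row = y descending)
    s=.0005;W=[(.54,.20),(.66,.20),(.66,.05),(.54,.05)]
    src=np.float32([proj(n,(x,y,.104)) for x,y in W]);w,h=240,300
    H=cv2.getPerspectiveTransform(src,np.float32([(0,0),(w,0),(w,h),(0,h)]))
    r=cv2.warpPerspective(im,H,(w,h),flags=cv2.INTER_CUBIC)
    hs=cv2.cvtColor(r,cv2.COLOR_BGR2HSV);b=r.astype(int)
    g=(b[...,1]>110)&(hs[...,0]>22)&(hs[...,0]<55)
    wh=(b[...,0]>110)&(b[...,1]>120)
    m=(g|wh).astype(np.uint8);m=cv2.morphologyEx(m,cv2.MORPH_CLOSE,np.ones((15,15)))
    nl,l,st,_=cv2.connectedComponentsWithStats(m);i=1+st[1:,4].argmax();pts=np.argwhere(l==i)[:,::-1].astype(np.float32)
    rc=cv2.minAreaRect(pts);c=np.array(rc[0]);bp=cv2.boxPoints(rc)
    e=[bp[1]-bp[0],bp[2]-bp[1]];a=max(e,key=np.linalg.norm);L=np.linalg.norm(a);a=a/L;a*=np.sign(a[1])  # + = -y, knob
    p=np.argwhere((l==i)&wh)[:,::-1]; q=(p.mean(0)-c)@a*.5
    # dark marks: profile of green channel along axis
    t=np.arange(-90,91);pr=np.mean([[cv2.getRectSubPix(r,(1,1),tuple(map(float,c+a*u+np.array([-a[1],a[0]])*v)))[0,0,2] for u in t] for v in range(-14,15,4)],0)
    print(n,'len',L/2,'wid',min(rc[1])/2,'bubble mm',round(q,1),'c',c)
    print(' R:',' '.join(f'{int(u/2)}:{int(x)}' for u,x in zip(t[::4],pr[::4])))
    return r
if __name__=='__main__':
    import sys
    out=[]
    for tag in sys.argv[1:]:
        n='scene' if tag.startswith('sc') else 'side'
        meas(n,cv2.imread(f'pics/{tag}.png'),(0,0,0,0))
E
python3 meas.py sc3 sc5 s3 s4 s5
```

```text
scene len 95.95067 wid 33.49663543701172 bubble mm 27.2 c [ 87.22731018 144.6652832 ]
 R: -45:159 -43:187 -41:208 -39:219 -37:221 -35:220 -33:221 -31:221 -29:222 -27:221 -25:220 -23:221 -21:218 -19:207 -17:185 -15:158 -13:148 -11:165 -9:195 -7:214 -5:220 -3:220 -1:220 1:221 3:220 5:214 7:197 9:170 11:151 13:160 15:190 17:214 19:225 21:228 23:230 25:231 27:231 29:231 31:231 33:228 35:225 37:222 39:219 41:209 43:188 45:152
scene len 97.230545 wid 33.62327194213867 bubble mm -8.5 c [ 88.47840881 147.57955933]
 R: -45:174 -43:200 -41:217 -39:222 -37:223 -35:222 -33:222 -31:223 -29:223 -27:223 -25:222 -23:222 -21:223 -19:224 -17:225 -15:228 -13:231 -11:232 -9:234 -7:233 -5:232 -3:230 -1:227 1:222 3:220 5:215 7:198 9:170 11:152 13:163 15:192 17:214 19:223 21:224 23:224 25:224 27:223 29:223 31:223 33:223 35:223 37:223 39:222 41:216 43:197 45:163
side len 92.954865 wid 30.175230026245117 bubble mm 25.6 c [ 83.79367065 149.92721558]
 R: -45:111 -43:134 -41:157 -39:171 -37:174 -35:172 -33:171 -31:170 -29:170 -27:171 -25:172 -23:170 -21:165 -19:149 -17:123 -15:97 -13:91 -11:110 -9:141 -7:167 -5
[... 318 characters left out ...]
3 -31:177 -29:182 -27:187 -25:190 -23:191 -21:190 -19:188 -17:185 -15:177 -13:165 -11:157 -9:159 -7:167 -5:173 -3:172 -1:171 1:171 3:169 5:161 7:140 9:109 11:87 13:93 15:125 17:158 19:173 21:174 23:171 25:170 27:170 29:170 31:171 33:171 35:171 37:172 39:171 41:167 43:155 45:130
side len 94.27958 wid 30.0261287689209 bubble mm -9.3 c [ 82.80366516 152.73716736]
 R: -45:123 -43:145 -41:162 -39:170 -37:172 -35:170 -33:170 -31:169 -29:169 -27:168 -25:167 -23:167 -21:166 -19:167 -17:173 -15:182 -13:188 -11:189 -9:188 -7:187 -5:187 -3:184 -1:177 1:168 3:161 5:150 7:131 9:106 11:93 13:108 15:140 17:166 19:174 21:172 23:169 25:169 27:169 29:169 31:169 33:169 35:170 37:171 39:170 41:164 43:149 45:120
```

Emit:
apply_moves(
  plan=[
    [0.3,0,-0.2,0.08],
    [0.6,0,-0.4,0.18],
    [0.9,0,-0.6,0.28],
    [1,-0.2,-0.8,0.38],
    [1,-0.2,-0.9,0.45],
    [1,-0.2,-0.9,0.5],
    [1,-0.2,-0.9,0.5],
    [1,-0.2,-0.9,0.5],
  ],
)

```text
t: 12.28
eef_pos: [0.5891, -0.0544, 0.1171]
tool_rot: [-0.274, 0.962, -0.002, -0.0]
ft_force: [-4.6, -7.2, 10.4]
grip_width: 0.0148
```

```bash
python3 - <<'E'
from meas import *
s=monitor.state();print(s['t'],s['eef_pos'],s['ft_force'],s['joint_pos'][5])
for n,t in(('side','s6'),('scene','sc6')): meas(n,snap(n,t),0)
E
```

```text
12.2833 [ 0.58910699 -0.05436773  0.11705494] [-4.57394877 -7.19731316 10.43189953] 2.372168478501972Traceback (most recent call last):
  File "<stdin>", line 3, in <module>
  File "meas.py", line 3, in meas
    x0,y0,x1,y1=box;k=8
    ^^^^^^^^^^^
TypeError: cannot unpack non-iterable int object
```

```bash
python3 - <<'E'
from meas import *
for n,t in(('side','s6'),('scene','sc6')): meas(n,snap(n,t),(0,0,0,0))
E
```

```text
side len 93.97121 wid 30.153968811035156 bubble mm -1.8 c [ 82.8502655  152.48699951]
 R: -45:121 -43:143 -41:161 -39:170 -37:171 -35:169 -33:168 -31:169 -29:169 -27:170 -25:169 -23:168 -21:160 -19:139 -17:110 -15:88 -13:93 -11:125 -9:164 -7:187 -5:193 -3:191 -1:187 1:186 3:182 5:165 7:133 9:99 11:87 13:105 15:139 17:165 19:174 21:172 23:169 25:169 27:169 29:169 31:169 33:169 35:170 37:170 39:170 41:163 43:144 45:113
scene len 96.94676 wid 33.453460693359375 bubble mm -1.0 c [ 88.26753998 147.03089905]
 R: -45:169 -43:197 -41:215 -39:222 -37:222 -35:222 -33:222 -31:222 -29:222 -27:222 -25:222 -23:222 -21:219 -19:207 -17:184 -15:160 -13:156 -11:181 -9:212 -7:228 -5:233 -3:233 -1:233 1:233 3:231 5:224 7:204 9:170 11:147 13:158 15:190 17:214 19:222 21:223 23:224 25:224 27:223 29:223 31:223 33:223 35:223 37:224 39:223 41:215 43:194 45:161
```

Relative to the marks, the bubble is centred within about 0.5 mm in both cameras. I'll hold the pose and make a final check.

Emit:
apply_moves(
  plan=[
    [0,0,0,0],
    [0,0,0,0],
    [0,0,0,0],
    [0,0,0,0],
    [0,0,0,0],
    [0,0,0,0],
    [0,0,0,0],
    [0,0,0,0],
  ],
)

```text
t: 13.1
eef_pos: [0.5891, -0.0544, 0.117]
tool_rot: [-0.274, 0.962, -0.002, -0.0]
ft_force: [-4.2, -7.5, 10.8]
grip_width: 0.0146
```

```bash
python3 - <<'E'
from meas import *
a=snap('side','s7');c=snap('scene','sc7');meas('side',a,(0,0,0,0));meas('scene',c,(0,0,0,0))
f=lambda x:cv2.resize(x,(400,300),interpolation=cv2.INTER_CUBIC)
cv2.imwrite('pics/v7.png',cv2.vconcat([cv2.hconcat([f(a),f(c)]),cv2.hconcat([f(a[165:255,190:310]),f(c[150:240,240:360])])]))
E
```

```text
side len 93.591286 wid 30.153968811035156 bubble mm -1.7 c [ 82.85786438 152.10714722]
 R: -45:120 -43:142 -41:160 -39:169 -37:171 -35:170 -33:169 -31:169 -29:170 -27:171 -25:170 -23:168 -21:161 -19:142 -17:114 -15:91 -13:92 -11:122 -9:160 -7:185 -5:193 -3:191 -1:188 1:185 3:183 5:168 7:137 9:102 11:87 13:102 15:136 17:163 19:174 21:172 23:169 25:169 27:168 29:169 31:169 33:170 35:170 37:171 39:170 41:164 43:147 45:117
scene len 96.9487 wid 33.466705322265625 bubble mm -1.0 c [ 88.26119995 147.0300293 ]
 R: -45:170 -43:196 -41:215 -39:222 -37:222 -35:222 -33:222 -31:223 -29:222 -27:222 -25:222 -23:222 -21:219 -19:207 -17:181 -15:158 -13:156 -11:181 -9:211 -7:227 -5:232 -3:233 -1:233 1:233 3:231 5:224 7:203 9:169 11:146 13:158 15:190 17:214 19:222 21:223 23:223 25:223 27:223 29:223 31:223 33:223 35:223 37:224 39:223 41:215 43:195 45:161
```

View pics/v7.png

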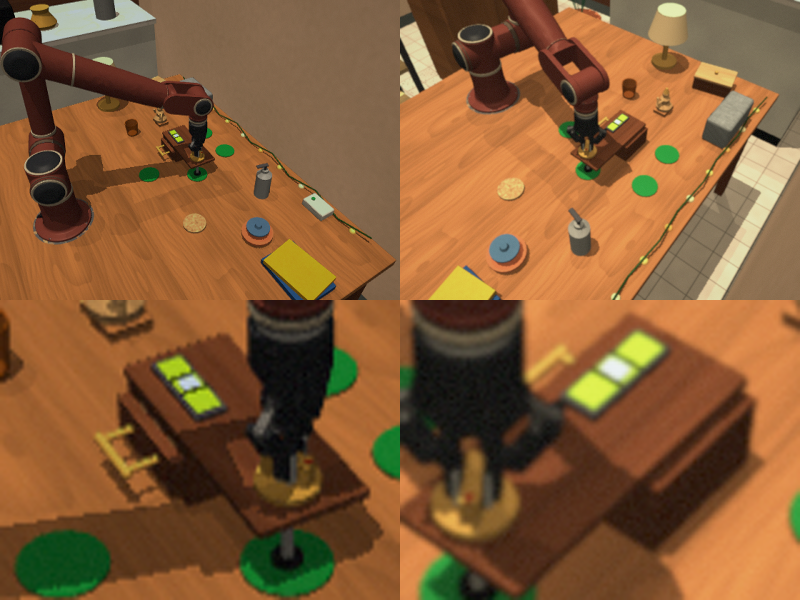

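The picture shows the drawer shut and the bubble between the marks. The knob is held, the foot stands on the green coaster, and the other things are where they were.

```bash
python3 -c "
from h import *
print(robot.finish_job())"
```

```text
the job is handed in; nothing more can be done
None
```

The job is handed in. The drawer is shut, and the arm is still gripping the knob and pressing it down with the bubble centred. No verdict was reported.

- **Drawer:** I pushed it shut by its handle with the closed fingers until it stopped. The later pictures show it closed. I could not read the drawer joint directly.
- **Knob:** I gripped the bar at 60 N and pressed it down. The bubble was towards the hinge, so I turned the knob clockwise, about 1.35 rad in all. That is slightly more than the 0.5 to 1.3 rad you gave.
- **Last checks:**
  - The bubble is within about 0.5 mm of the middle between the marks, in both the side and scene cameras.
  - The push is about 10.8 N, and the foot stands on the green coaster.
  - The bystanders and coasters look unmoved.
- **Remaining mismatch:** about 8.5 N of sideways force remained on the grip. It did not change the bubble reading while I held the pose.

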